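# Shut and bolt the sample lock-box

## Task

Lock the samples away: take the black marker that lies across the open grey box and lay it on the bench, then lower the blue lid until it is fully shut, gently and without letting it slam. Only then push the steel bolt by its red-tipped handle all the way across, until it is fully home in the keeper on the lid. Do not knock over the jars inside, and leave the vial and the bottle next to the box where they are.

Things in the scene. Friction and masses are not known exactly. Their poses are not given: they have to be found in the camera images.
- lock_box: Fixed grey box, 150 (x) by 226 (y) by 80 mm high, yaw within 0.3 rad; -x is its front. Origin on the underside, 75 mm from front and back, 91 mm from the right (-y) and 135 mm from the left side. Right part (y -91 to 30): open compartment, walls 6, floor at z 12 mm, jars towards the back. Left part: solid deck at rim height (80 mm) with the bolt. The bench is clear for 200 mm to its right.
- lid (a joint): Blue lid (rad): 0 shut, 1.57 upright, 1.9 at most. Hinge line along the box's y at box x +75, z 80 mm; it swings up and back. A plate 150 mm from hinge to free edge, 119 wide (box y -91 to 28), 8 thick; shut, it lies on the rim, top at z 88 mm. Stiff hinge: stays where left, 1 to 4 N at the free edge move it. Things lying on the rim keep it from shutting.
- lid_edge (a point): Middle of the lid's free edge, on its outer face (the face that is on top when shut); 150 mm from the hinge line. Axes are the lid's, equal to the box's when shut; z is the outward normal.
- bolt (a joint): Travel of the bolt (m): 0 drawn back (away from the lid), 0.040 fully home against its stop. It slides along the box's y axis towards -y, on the line box x = -45 mm, z = 95 mm, and stays where it is left; about 3 N move it.
- bolt_handle (a point): Centre of the 18 mm red ball on the bolt's upright handle, 129 mm above the bench. Below it a 12 mm thick steel post rises 34 mm from the bolt (10 mm rod), at the rod's end farthest from the lid. At travel 0 at box x -45, y +122 mm; moves with the bolt. Free on all sides; two low guides (up to z 106 mm) hold the rod on its -y side.
- bolt_tip (a point): Centre of the bolt's front end; at travel 0 at box x = -45, y = +40, z = 95 mm; axes as the box's.
- keeper (a point): Centre of the far (-y) mouth of the keeper, a steel strap on the lid near its front left corner, 24 (x) by 16 mm (y), up to 26 mm above the lid's underside. Lid shut: at box x -45, y +6, z 95 mm, in line with the bolt, which passes through from +y to -y; fully home its tip is 6 mm past this point.
- marker: Black marker pen, 137 mm long (its y axis), 14 mm across, 18 g, lying level over the compartment along the box's y, one end on the deck and the other on the right rim. Origin on its underside, mid-length.
- marker_mid (a point): Centre of the marker, 7 mm above its underside: 87 mm above the bench at the start, 7 mm when it lies on the bench. Axes as the marker's.
- sample_jar1: Clear sample jar with white cap, 33 mm across, 55 mm tall, loose in the compartment; origin under its centre, z up.
- sample_jar2: Second, like sample_jar1.
- vial1: Glass vial with white cap, 29 mm across, 98 mm tall, loose on the bench on the left of the box; origin under its centre.
- reagent_bottle2: Small lab bottle with blue cap, 57 mm across, 110 mm tall, loose on the bench on the left of the box; origin under its centre.
Things that resemble listed ones, but are neither listed nor needed, are in the scene too. Several things have the shape of the marker; the one meant has the colours described above. Leave any green or purple look-alike of the sample_jar2 alone.

How it is judged:
By the outcome, as a careful person would: the job done as asked, in the order asked, and still so for the second after the job is handed in, with the robot touching nothing.
It also fails if it takes over 56 s, if anything falls off the work surface, if the arm or the gripper's body presses on something with over 40 N, if the wrist force passes 120 N, or if a joint passes its speed limit or range.

## Robot

A 7-joint arm with a two-finger parallel gripper is mounted at the origin on a cart in front of the work surface, level with it; the furniture and walls round the work are solid. World frame = base frame: x ahead of the robot, y to its left, z up, the work surface at z = 0. Lengths are in m, angles in rad, forces in N, time in s.
With the tool pointing down it reaches from about 0.35 to 0.9 m from the base axis. Payload 8.1 kg.
Tool frame: the origin (TCP) lies between the finger pads; the fingertips stand 25 mm ahead of it and the grasp point (between the pads) lies 6 mm ahead of it; z points along the fingers, y is the direction in which the jaws open and shut (so a half turn about z gives the same grasp; the last joint's range is limited). The gripper opens to 92 mm and grips with 3 to 60 N. Pads are 19 mm wide; open, the fingers measure 130 mm over their backs; the gripper's body (75 mm by 190 mm) begins 47 mm behind the grasp point.
Start: joints at [1.083, 0.434, 0.025, 1.573, -0.012, 1.134, -0.075], TCP at [0.235, -0.579, 0.252] pointing down, gripper open.
Joint ranges: [-2.62, 2.62], [-0.44, 2.09], [-1.27, 1.32], [0.08, 2.57], [-1.32, 4.46], [0.12, 2], [-2.74, 2.74]. Speed limits (rad/s): [2.22, 2.22, 3.01, 3.01, 3.14, 3.14, 3.14].

## Interface

Orientations are given as a rotation vector (axis times angle).
In Python, from cell import * gives the robot as it stands.
- The arm moves only by the shell command python3 -m jog 'ROWS' [FORCE]. ROWS is JSON, one flat list of numbers, 5 for each row, row after row: the finger opening in mm, from 0 to 91.8, then the shift along the tool's x, y, z in units of 40 mm (1.0 is 40 mm), then the turn about the tool's z in units of 6 degrees (1.0 is 6 degrees). A call has 1 to 20 rows; each row shifts and turns the pose as measured when the row begins, along the tool's axes as they then stand; what a row does not reach is not made up. A row lasts 1/12 s, in which the tool goes at most 41.7 mm and 7.16 degrees, less where a joint would pass 70% of its speed; a pose out of reach is approached as far as the arm can. A call is refused whole if a number of a shift passes 1 or a number of a turn 1, either way. A call with a gripper value outside its range is refused whole. The fingers move at their own pace and stop on an object; FORCE is the grip in N (left out, the last holds). Time passes only in rows, so rows that do not move let the fingers close. It gives the time, the measured TCP pose, the force and the opening at its end, in the units of the state.
- observe(): the state, without advancing time (a new reading comes with each control period).
- get_image(name): name is "scene" or "top" or "wrist"; returns the picture (480x640x3 uint8, red, green, blue); there is no depth.
- camera_params(name): a dict with "intrinsics" (3x3 intrinsics, pixels), "xyz" and "orientation" of the camera in the world. Camera axes: x right, y down, z forward; pixel columns grow to the right and rows downward; lengths in m; the calibration is good to about 2 mm. The wrist camera is an equidistant fisheye: a pixel r from the principal point sees the ray r / f radians off the axis. A picture is of the moment at which its call begins: read the wrist's pose just before it. camera_params takes no time and is no camera call; for the wrist camera it gives the pose at the moment of the call.
- sign_off(): hands the job in, once; it reports no verdict.
The state is a dict: "clock": time; "joints": joint angles; "dq": joint speeds; "joint_efforts": joint torques, N m; "position": TCP position; "ee_rot": TCP orientation; "force": force on the tool from outside, world axes, zero at the start; "ft_torque": the same for the moment, N m; "width": opening from 0.0 (shut) to 1.0 (fully open).
Only numpy, scipy, OpenCV 4.12 (cv2) and the standard library are available. Lean on these libraries where they do the work, as an engineer would, in place of code of your own. Each camera call takes 0.05 s, during which the arm holds its last target. There are 200 camera calls.

## Working session

There is one attempt and no reset: what is moved stays moved. The work goes in short steps, Python scripts to look and compute and a shell command to move; the robot and the scene stay as the last step left them, time stands still between calls to the robot, and variables do not carry over. Pictures are saved under pics/ and viewed, about 8 in all and at most 12, crops included, and the job is handed in when it is done.

```bash
mkdir -p pics; ls; python3 - <<'E'
from cell import *
import cv2,numpy as np
s=observe(); print({k:np.round(v,3).tolist() for k,v in s.items()})
for n in("scene","top"):
    im=get_image(n); cv2.imwrite(f"pics/{n}0.png",im[:,:,::-1])
    p=camera_params(n); print(n,{k:np.round(v,4).tolist() for k,v in p.items()})
E
```

```text
pics
{'clock': 0.0, 'joints': [1.083, 0.435, 0.025, 1.574, -0.012, 1.134, -0.075], 'dq': [-0.0, -0.001, 0.001, -0.002, -0.003, -0.002, -0.002], 'joint_efforts': [0.0, -66.786, 0.985, -31.446, -0.06, 0.043, 0.0], 'position': [0.234, -0.579, 0.251], 'ee_rot': [-3.082, -0.6, 0.001], 'force': [0.025, -0.527, -0.098], 'ft_torque': [0.011, -0.007, 0.006], 'width': 1.0}
scene {'intrinsics': [[604.249, 0.0, 322.6651], [0.0, 604.249, 245.9149], [0.0, 0.0, 1.0]], 'xyz': [-0.1101, 0.5423, 0.9464], 'orientation': [-1.2625, 2.3561, -0.8619]}
top {'intrinsics': [[456.5208, 0.0, 320.8597], [0.0, 456.5208, 236.6422], [0.0, 0.0, 1.0]], 'xyz': [0.4445, 0.1226, 0.9454], 'orientation': [-2.1479, 2.2025, -0.037]}
```

View pics/scene0.png

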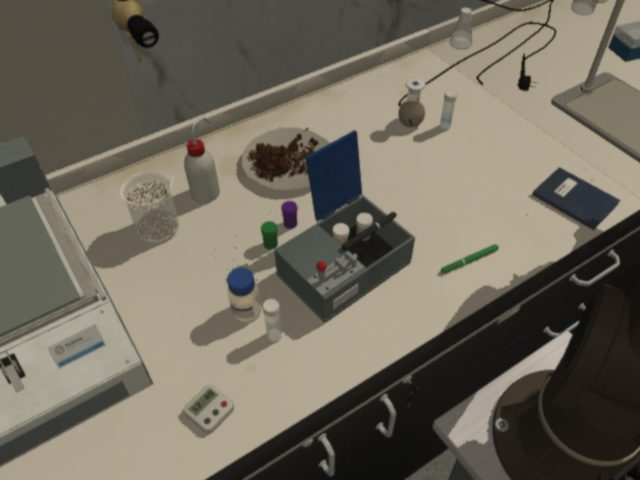

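View pics/top0.png

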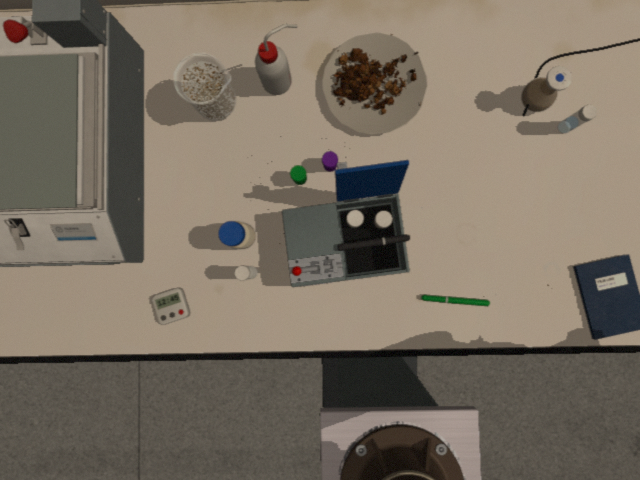

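The top view shows the box at about (290–408, 197–286), with the lid upright behind it. The bolt's red ball is at (297,271). The marker runs from (340,245) to (408,238) with two white-capped jars behind it, the vial is at (243,272) and the bottle at (231,234). Two things have the marker's shape. One is black and lies across the box at top (375,241); the other is green and lies on the bench at top (453,299). The black one on the box fits. I'll confirm it in one enlarged crop.

```bash
cat > h.py <<'E'
import numpy as np,cv2
from scipy.spatial.transform import Rotation as R
from cell import *
def ray(n,u,v):
    p=camera_params(n);K=np.array(p["intrinsics"]);d=np.linalg.solve(K,[u,v,1.])
    return np.array(p["xyz"]),R.from_rotvec(p["orientation"]).apply(d/np.linalg.norm(d))
def onz(n,u,v,z):
    o,d=ray(n,u,v);return o+d*(z-o[2])/d[2]
def tri(u1,u2,n1="top",n2="scene"):
    o1,d1=ray(n1,*u1);o2,d2=ray(n2,*u2)
    t=np.linalg.lstsq(np.c_[d1,-d2],o2-o1,rcond=None)[0]
    a=o1+t[0]*d1;b=o2+t[1]*d2
    return (a+b)/2,np.linalg.norm(a-b)
def blobs(im,lo,hi,roi,amin=15):
    u0,v0,u1,v1=roi;h=cv2.cvtColor(im,cv2.COLOR_RGB2HSV)[v0:v1,u0:u1]
    m=cv2.inRange(h,lo,hi);n,l,s,c=cv2.connectedComponentsWithStats(m)
    return [((c[i]+[u0,v0]).round(1).tolist(),int(s[i,4]),(s[i,:4]+[u0,v0,0,0]).tolist()) for i in range(1,n) if s[i,4]>=amin]
E
python3 - <<'E'
from h import *
t=cv2.imread("pics/top0.png");s=cv2.imread("pics/scene0.png")
a=cv2.resize(t[150:300,270:420],(600,600),interpolation=cv2.INTER_CUBIC)
cv2.imwrite("pics/c1.png",a)
cv2.imwrite("pics/c2.png",cv2.resize(s[120:320,265:425],(600//1,750))[:600] if 0 else cv2.resize(s[125:325,265:425],(480,600),interpolation=cv2.INTER_CUBIC))
T=t[:,:,::-1].copy();S=s[:,:,::-1].copy()
for n,im,roi in(("top",T,(270,150,420,300)),("scene",S,(265,120,425,325))):
    print(n,"red",blobs(im,(0,150,90),(8,255,255),roi),"white",blobs(im,(0,0,170),(180,60,255),roi),"blue",blobs(im,(100,120,40),(125,255,255),roi,100))
E
```

```text
top red [([296.6, 270.7], 61, [293, 267, 8, 9])] white [([354.6, 217.6], 145, [348, 211, 14, 14]), ([383.6, 217.7], 61, [378, 213, 12, 12])] blue [([369.6, 180.2], 2019, [336, 161, 72, 40])]
scene red [([321.6, 265.3], 52, [318, 262, 8, 8])] white [([388.3, 217.2], 9853, [282, 120, 143, 205]), ([301.7, 217.1], 524, [280, 195, 35, 48]), ([272.6, 209.7], 263, [265, 200, 18, 22]), ([364.1, 218.1], 88, [358, 214, 13, 9]), ([340.4, 228.7], 105, [334, 224, 14, 10]), ([268.5, 271.9], 30, [265, 269, 10, 8]), ([270.6, 305.0], 115, [265, 300, 13, 11])] blue [([334.3, 174.3], 3082, [307, 132, 54, 87])]
```

View pics/c1.png

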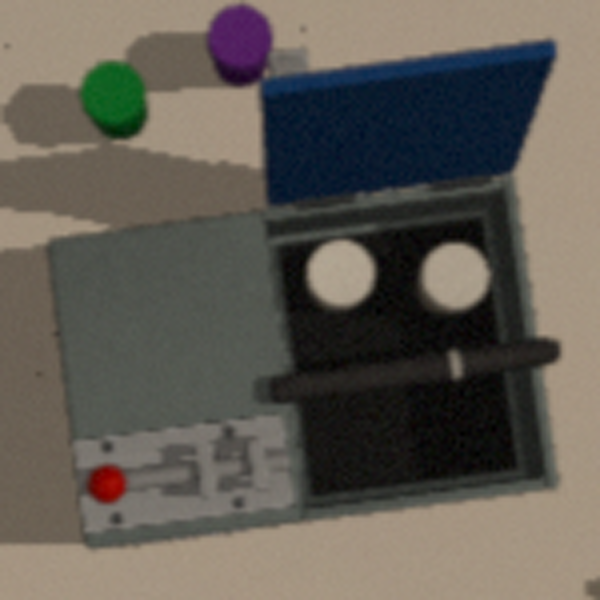

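View pics/c2.png

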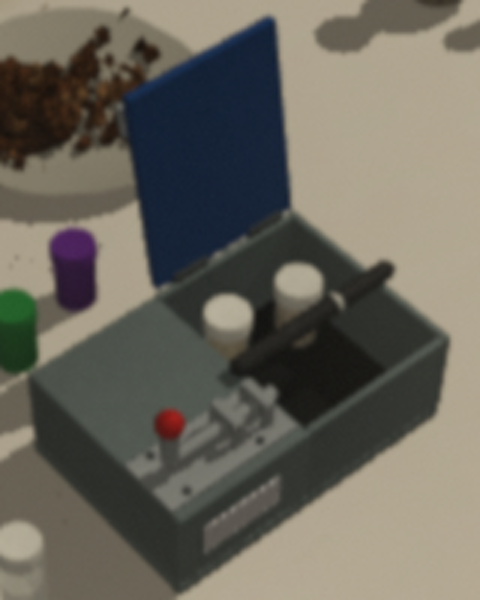

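The crops confirm it: the black marker with the white ring lies across the compartment at top (337,247)–(409,238). The green and purple jar look-alikes stand outside the box at top (299,175) and (330,161).

```bash
python3 - <<'E'
from h import *
f=lambda a:np.round(a,4).tolist()
t1=lambda x,y:(270+x/4-.4,150+y/4-.4); s1=lambda x,y:(265+x/3-.3,125+y/3-.3)
T={"FR":(t1(555,486),s1(447,340)),"FL":(t1(90,547),s1(178,512)),"BL":(t1(50,243),s1(32,378)),"ball":((296.6,270.7),(321.6,265.3)),
"lidL":(t1(264,84),s1(125,101)),"lidR":(t1(554,43),s1(273,17)),"mL":(t1(266,390),s1(235,368)),"mR":(t1(560,349),s1(392,267)),"jar1":((354.6,217.6),(340.4,228.7)),"jar2":((383.6,217.7),(364.1,218.1))}
P={}
for k,(a,b) in T.items():
    p,e=tri(a,b);P[k]=p;print(k,f(p),"gap",round(e,4))
for k in("FR","FL","BL"):P[k]=(onz("top",*T[k][0],.08)+onz("scene",*T[k][1],.08))/2;print(k,f(onz("top",*T[k][0],.08)),f(onz("scene",*T[k][1],.08)))
for k,z in(("ball",.129),("mL",.087),("mR",.087),):print(k,f(onz("top",*T[k][0],z)),f(onz("scene",*T[k][1],z)))
# fit box from corners + ball
m={"FR":(-.075,-.091),"FL":(-.075,.135),"BL":(.075,.135),"ball":(-.045,.122)}
P["ball"]=(onz("top",*T["ball"][0],.129)+onz("scene",*T["ball"][1],.129))/2
A=np.array([m[k] for k in m]);B=np.array([P[k][:2] for k in m])
a0=A-A.mean(0);b0=B-B.mean(0)
yaw=np.arctan2((a0[:,0]*b0[:,1]-a0[:,1]*b0[:,0]).sum(),(a0*b0).sum())
Rm=np.array([[np.cos(yaw),-np.sin(yaw)],[np.sin(yaw),np.cos(yaw)]])
o=B.mean(0)-Rm@A.mean(0);print("yaw",yaw,"o",o,"res mm",f((B-A@Rm.T-o)*1e3))
np.savez("box.npz",yaw=yaw,o=o)
for k in P:print(k,"box",f(Rm.T@(P[k][:2]-o)),round(P[k][2],4))
E
```

```text
FR [0.4298, -0.017, 0.0759] gap 0.0008
FL [0.4069, 0.2032, 0.0857] gap 0.0002
BL [0.5513, 0.2192, 0.0749] gap 0.0031
ball [0.4359, 0.1897, 0.1304] gap 0.0015
lidL [0.5954, 0.1163, 0.2211] gap 0.0013
lidR [0.6073, 0.0, 0.2244] gap 0.0028
mL [0.477, 0.1169, 0.0902] gap 0.0043
mR [0.4936, -0.0207, 0.0852] gap 0.0021
jar1 [0.5349, 0.0807, 0.066] gap 0.0014
jar2 [0.5333, 0.0246, 0.0644] gap 0.0017
FR [0.4301, -0.016, 0.08] [0.4271, -0.0147, 0.08]
FL [0.4066, 0.2036, 0.08] [0.4104, 0.201, 0.08]
BL [0.5516, 0.2199, 0.08] [0.5463, 0.22, 0.08]
ball [0.4364, 0.1904, 0.129] [0.4364, 0.1885, 0.129]
mL [0.4784, 0.1186, 0.087] [0.4779, 0.1136, 0.087]
mR [0.4942, -0.0195, 0.087] [0.4918, -0.0204, 0.087]
yaw 0.10905080294028284 o [0.49362616 0.07755177] res mm [[-0.3723, 5.7153], [4.1036, -1.2666], [-4.5056, 0.0084], [0.7743, -4.4571]]
FR box [-0.0747, -0.0853] 0.08
FL box [-0.0711, 0.1333] 0.08
BL box [0.0705, 0.1355] 0.08
ball box [-0.0447, 0.1175] 0.129
lidL box [0.1054, 0.0274] 0.2211
lidR box [0.1045, -0.0894] 0.2244
mL box [-0.0122, 0.0409] 0.0902
mR box [-0.0107, -0.0976] 0.0852
jar1 box [0.0414, -0.0014] 0.066
jar2 box [0.0337, -0.0569] 0.0644
```

```bash
cat > go.py <<'E'
# need: box x,y (mm), tcp z (mm), yaw offset deg of tool y from box x -> shift left to do, tool axes, 40 mm units, turn in 6deg
import sys
from h import *
b=np.load("box.npz");yaw=float(b["yaw"]);o=b["o"]
c,s=np.cos(yaw),np.sin(yaw);Rm=np.array([[c,-s],[s,c]])
def state():
    st=observe();r=R.from_rotvec(st["ee_rot"]).as_matrix();p=np.array(st["position"])
    q=Rm.T@(p[:2]-o);ty=np.degrees(np.arctan2(r[1,1],r[0,1])-yaw)
    fb=Rm.T@np.array(st["force"])[:2]
    print("t %.2f box mm"%st["clock"],(q*1e3).round(1),"z %.1f"%(p[2]*1e3),"toolY-boxX deg %.1f"%ty,"F box",fb.round(1),round(st["force"][2],1),"w %.1f"%(st["width"]*92),"tilt",r[2,2].round(4),"j",np.round(st["joints"],2).tolist())
    return r,p,ty
def need(bx,by,z,yo=0):
    r,p,ty=state()
    w=np.r_[Rm@[bx/1e3,by/1e3]+o,z/1e3]-p
    a=(ty-yo+180)%360-180
    print("need tool xyz",(r.T@w/.04).round(2),"turn",round(a/6,2))
if __name__=="__main__":
    need(*map(float,sys.argv[1:])) if len(sys.argv)>2 else state()
E
python3 - <<'E'
from h import *
from go import *
for k,u,z in(("vial",(243,272),.098),("bottle",(231,234),.11)):
    print(k,"box",Rm.T@(onz("top",*u,z)[:2]-o))
E
python3 -m jog '[70,0,0,0,-1,70,0,0,0,-1,70,0,0,0,-1,70,0,0,0,-1,70,0,0,0,-1,70,0,0,0,-1,70,0,0,0,-1,70,0,0,0,-1,70,0,0,0,-1,70,0,0,0,-1,70,0,0,0,-1,70,0,0,0,-1]' 10
python3 go.py -18 -28 250
```

```text
vial box [-0.03378495  0.22040647]
bottle box [0.03843744 0.23152293]
clock: 1.1
position: [0.233, -0.5756, 0.2451]
ee_rot: [-2.067, -2.349, -0.007]
force: [-0.1, 0.3, -0.1]
width: 0.761
t 1.10 box mm [-330.2 -620.9] z 245.1 toolY-boxX deg 1.1 F box [-0.   0.3] -0.1 w 70.0 tilt -0.9999 j [1.28, 0.46, -0.27, 1.56, 0.13, 1.15, 1.11]
need tool xyz [14.67  8.08  0.02] turn 0.18
```

```bash
python3 -m jog '[70,0.85,0.47,-0.02,0,70,0.85,0.47,-0.02,0,70,0.85,0.47,-0.02,0,70,0.85,0.47,-0.02,0,70,0.85,0.47,-0.02,0,70,0.85,0.47,-0.02,0,70,0.85,0.47,-0.02,0,70,0.85,0.47,-0.02,0,70,0.85,0.47,-0.02,0,70,0.85,0.47,-0.02,0,70,0.85,0.47,-0.02,0,70,0.85,0.47,-0.02,0,70,0.85,0.47,-0.02,0,70,0.85,0.47,-0.02,0,70,0.85,0.47,-0.02,0]'
python3 go.py -18 -28 200
```

```text
clock: 2.35
position: [0.4447, -0.0175, 0.2567]
ee_rot: [-2.075, -2.335, 0.001]
force: [1.8, -0.2, -0.1]
width: 0.763
t 2.35 box mm [-59.  -89.2] z 256.7 toolY-boxX deg 0.5 F box [ 1.7 -0.4] -0.1 w 70.2 tilt -0.9998 j [0.48, 0.21, -0.64, 1.93, 0.13, 1.06, -0.09]
need tool xyz [1.5  1.05 1.42] turn 0.08
```

```bash
python3 -m jog '[42,0.5,0.35,0.3,0.05,42,0.5,0.35,0.4,0,42,0.45,0.3,0.4,0,42,0.1,0.1,0.2,0,42,0,0,0,0]'
python3 go.py -18 -28 98
python3 - <<'E'
from h import *
im=get_image("wrist");cv2.imwrite("pics/w1.png",im[:,:,::-1])
E
```

```text
clock: 2.77
position: [0.4838, 0.0633, 0.2042]
ee_rot: [-2.068, -2.342, -0.008]
force: [0.4, -0.0, -0.7]
width: 0.475
t 2.77 box mm [-11.4 -13. ] z 204.2 toolY-boxX deg 0.9 F box [ 0.4 -0.1] -0.7 w 43.7 tilt -0.9998 j [0.29, 0.34, -0.65, 1.92, 0.23, 0.97, -0.34]
need tool xyz [-0.41 -0.15  2.65] turn 0.14
```

View pics/w1.png

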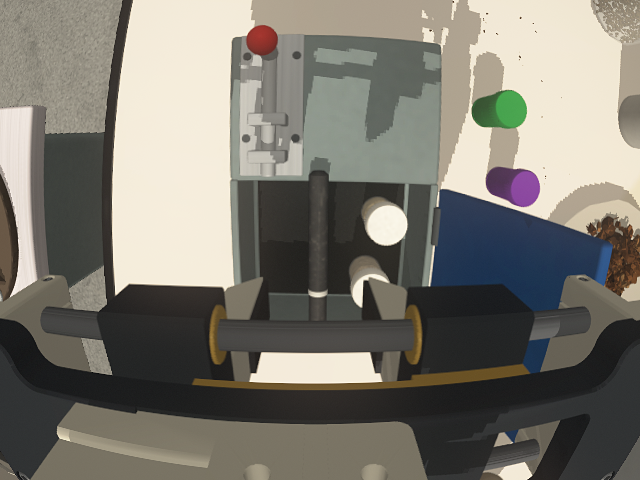

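The wrist view shows the black marker running up to the deck at column 318, midway between the fingers at columns ~265 and ~365. That agrees with the measured box x of about -11. Jar caps are at (385,222) and (368,280).

```bash
python3 -m jog '[42,-0.3,-0.15,0.5,0.1,42,-0.1,0,0.6,0,42,0,0,0.6,0,42,0,0,0.4,0,42,0,0,0.2,0,42,0,0,0,0]'
python3 go.py -18 -28 98
```

```text
clock: 3.32
position: [0.4791, 0.0381, 0.1136]
ee_rot: [-2.097, -2.326, -0.007]
force: [0.4, -0.9, 0.4]
width: 0.459
t 3.32 box mm [-18.7 -37.7] z 113.6 toolY-boxX deg -0.3 F box [ 0.3 -1. ] 0.4 w 42.2 tilt -0.9999 j [0.27, 0.45, -0.58, 2.04, 0.34, 0.75, -0.42]
need tool xyz [0.24 0.02 0.39] turn -0.05
```

```bash
python3 -m jog '[42,0.2,0,0.1,0,42,0.05,0,0.2,0,42,0,0,0.1,0,42,0,0,0,0]'
python3 go.py -18 -28 98
```

```text
clock: 3.65
position: [0.4795, 0.0474, 0.0996]
ee_rot: [-2.103, -2.325, -0.01]
force: [0.2, -0.4, -0.5]
width: 0.456
t 3.65 box mm [-17.3 -28.4] z 99.6 toolY-boxX deg -0.5 F box [ 0.2 -0.4] -0.5 w 42.0 tilt -1.0 j [0.23, 0.47, -0.57, 2.05, 0.36, 0.72, -0.46]
need tool xyz [ 0.01 -0.02  0.04] turn -0.08
```

```bash
python3 -m jog '[8,0,0,0.02,0,8,0,0,0,0,8,0,0,0,0,8,0,0,0,0,8,0,0,0,0,8,0,0,0,0,8,0,0,0,0,8,0,0,0,0]' 12
python3 go.py -18 -28 200
python3 -m jog '[8,0,0,-0.3,0,8,0,0,-0.6,0,8,0,0,-0.6,0,8,0,0,-0.6,0,8,0,0,-0.2,0,8,0,0,0,0]'
python3 go.py -40 -185 200
```

```text
clock: 4.32
position: [0.4809, 0.0481, 0.1004]
ee_rot: [-2.103, -2.328, -0.014]
force: [-0.1, -0.8, -1.0]
width: 0.156
t 4.32 box mm [-15.8 -27.9] z 100.4 toolY-boxX deg -0.5 F box [-0.2 -0.8] -1.0 w 14.3 tilt -0.9999 j [0.23, 0.47, -0.57, 2.05, 0.37, 0.72, -0.46]
need tool xyz [ 0.02 -0.04 -2.49] turn -0.08
clock: 4.82
position: [0.4788, 0.047, 0.1945]
ee_rot: [-2.1, -2.326, -0.008]
force: [-0.1, -0.4, -0.6]
width: 0.151
t 4.82 box mm [-18.1 -28.8] z 194.5 toolY-boxX deg -0.4 F box [-0.2 -0.4] -0.6 w 13.9 tilt -1.0 j [0.31, 0.34, -0.64, 1.95, 0.24, 0.93, -0.35]
need tool xyz [-3.91 -0.52 -0.17] turn -0.07
```

```bash
python3 -m jog '[8,-0.5,-0.2,0,0,8,-0.9,-0.2,0,0,8,-0.9,-0.1,0,0,8,-0.9,0,0,0,8,-0.4,0,0.2,0,8,0,0,0.6,0,8,0,0,0.8,0,8,0,0,0.8,0,8,0,0,0.6,0,8,0,0,0.2,0,8,0,0,0,0]'
python3 go.py -40 -185 28
```

```text
clock: 5.73
position: [0.4695, -0.1044, 0.0519]
ee_rot: [-2.098, -2.323, -0.005]
force: [0.5, 0.3, -0.5]
width: 0.154
t 5.73 box mm [ -43.8 -178.3] z 51.9 toolY-boxX deg -0.4 F box [0.5 0.3] -0.5 w 14.2 tilt -0.9999 j [0.48, 0.54, -0.48, 2.08, 0.4, 0.62, -0.18]
need tool xyz [-0.17  0.1   0.59] turn -0.07
```

```bash
python3 -m jog '[8,0,0,0.2,0,8,0,0,0.2,0,8,0,0,0.15,0,8,0,0,0.04,0,8,0,0,0,0,8,0,0,0,0]'
python3 go.py -44 -178 26.5
```

```text
clock: 6.23
position: [0.4712, -0.1037, 0.0286]
ee_rot: [-2.099, -2.326, -0.008]
force: [0.1, 0.1, 0.2]
width: 0.151
t 6.23 box mm [ -42.  -177.7] z 28.6 toolY-boxX deg -0.4 F box [0.1 0.1] 0.2 w 13.9 tilt -0.9999 j [0.45, 0.58, -0.45, 2.1, 0.44, 0.56, -0.21]
need tool xyz [-0.01 -0.05  0.05] turn -0.06
```

Now lower the last 1.5 mm, open slowly, then raise.

```bash
python3 -m jog '[8,0,0,0.04,0,8,0,0,0.02,0,13,0,0,0,0,14,0,0,0,0,15,0,0,0,0,16,0,0,0,0,18,0,0,0,0,22,0,0,0,0,28,0,0,0,0,34,0,0,0,0]'
python3 go.py
python3 -m jog '[40,0,0,-0.3,0,40,0,0,-0.8,0,40,0,0,-0.9,0,40,0,0,-0.9,0,20,0,0,-0.9,0,0,0,0,-0.9,0,0,0,0,-0.9,0,0,0,0,-0.4,0,0,0,0,0,0]'
python3 go.py 145 -32 290
python3 - <<'E'
from h import *
for n in("scene","top"):
    cv2.imwrite(f"pics/{n}1.png",get_image(n)[:,:,::-1])
E
```

```text
clock: 7.07
position: [0.4727, -0.1041, 0.028]
ee_rot: [-2.102, -2.328, -0.011]
force: [0.0, 0.4, -0.3]
width: 0.334
t 7.07 box mm [ -40.6 -178.3] z 28.0 toolY-boxX deg -0.4 F box [0.1 0.4] -0.3 w 30.7 tilt -1.0 j [0.45, 0.58, -0.45, 2.1, 0.44, 0.56, -0.22]
clock: 7.82
position: [0.4704, -0.1047, 0.2779]
ee_rot: [-2.094, -2.326, -0.008]
force: [-0.1, 0.6, -0.4]
width: 0.119
t 7.82 box mm [ -42.9 -178.7] z 277.9 toolY-boxX deg -0.2 F box [-0.   0.6] -0.4 w 10.9 tilt -0.9999 j [0.64, 0.25, -0.63, 1.83, 0.15, 1.12, 0.06]
need tool xyz [ 3.69  4.68 -0.28] turn -0.04
```

View pics/scene1.png

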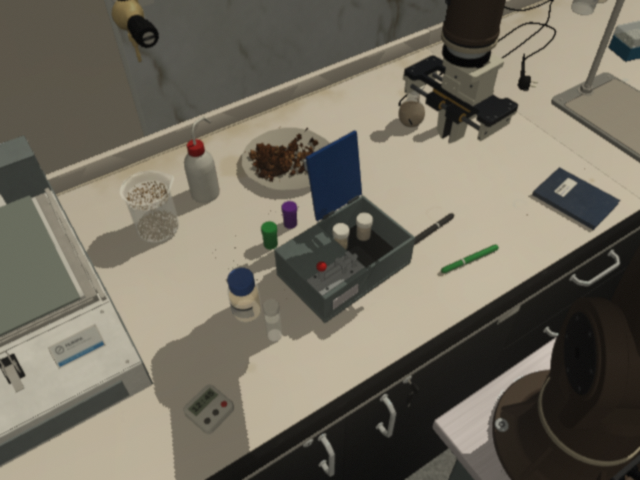

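Scene view: the marker lies on the bench right of the box at (415–452, 215–240), both jars stand at (341,235) and (364,225), and the vial and bottle are in place. Next I'll move behind the lid.

```bash
python3 -m jog '[0,0.5,0.8,-0.05,0,0,0.5,0.8,-0.05,0,0,0.5,0.8,-0.05,0,0,0.5,0.8,-0.05,0,0,0.5,0.8,-0.05,0,0,0.5,0.4,0,0,0,0.3,0.2,0,0,0,0,0,0,0,0,0,0,0,0]' 30
python3 go.py 155 -32 210
```

```text
clock: 8.67
position: [0.6377, 0.0478, 0.2605]
ee_rot: [-2.086, -2.302, 0.033]
force: [0.2, -1.1, -0.5]
width: 0.003
t 8.67 box mm [140.  -45.3] z 260.5 toolY-boxX deg -0.6 F box [ 0.1 -1.1] -0.5 w 0.3 tilt -0.9992 j [0.23, 0.55, -0.61, 1.45, 0.29, 1.28, -0.31]
need tool xyz [0.32 0.42 1.25] turn -0.1
```

```bash
python3 -m jog '[0,0.2,0.4,0,0,0,0.05,0.1,0.3,0,0,0,0,0.5,0,0,0,0,0.3,0,0,0,0,0,0]'
python3 go.py 155 -32 210
```

```text
clock: 9.08
position: [0.6506, 0.0544, 0.2069]
ee_rot: [-2.087, -2.296, 0.048]
force: [-0.2, -0.1, -0.8]
width: 0.004
t 9.08 box mm [153.5 -40.1] z 206.9 toolY-boxX deg -0.8 F box [-0.2 -0.1] -0.8 w 0.4 tilt -0.9988 j [0.2, 0.62, -0.59, 1.47, 0.33, 1.21, -0.34]
need tool xyz [ 0.2   0.03 -0.08] turn -0.13
```

```bash
python3 -m jog '[0,0.05,-0.15,0,0,0,0.05,-0.2,0,0,0,0,-0.2,-0.02,0,0,0,-0.2,-0.03,0,0,0,-0.2,-0.03,0,0,0,-0.2,-0.04,0,0,0,-0.2,-0.04,0,0,0,-0.2,-0.04,0,0,0,-0.2,-0.04,0]'
python3 go.py 72 -32 218
```

```text
clock: 9.83
position: [0.5742, 0.0479, 0.2225]
ee_rot: [-2.094, -2.295, 0.046]
force: [2.2, 0.2, -0.7]
width: 0.008
t 9.83 box mm [ 76.9 -38.2] z 222.5 toolY-boxX deg -1.0 F box [ 2.2 -0. ] -0.7 w 0.8 tilt -0.999 j [0.26, 0.48, -0.62, 1.66, 0.29, 1.14, -0.35]
need tool xyz [ 0.15 -0.12  0.12] turn -0.17
```

```bash
python3 -m jog '[0,0.05,-0.2,0.02,0,0,0,-0.2,0.02,0,0,0,-0.2,0.02,0,0,0,-0.2,0.04,0,0,0,-0.2,0.06,0,0,0,-0.2,0.1,0,0,0,-0.15,0.12,0,0,0,-0.15,0.12,0]'
python3 go.py 8 -32 203
```

```text
clock: 10.5
position: [0.5071, 0.0442, 0.2059]
ee_rot: [-2.096, -2.297, 0.044]
force: [1.6, -0.5, 0.4]
width: 0.005
t 10.50 box mm [  9.7 -34.6] z 205.9 toolY-boxX deg -1.0 F box [ 1.5 -0.7] 0.4 w 0.4 tilt -0.9991 j [0.31, 0.4, -0.65, 1.84, 0.26, 1.04, -0.36]
need tool xyz [ 0.06 -0.04  0.07] turn -0.17
```

```bash
python3 -m jog '[0,0.02,-0.12,0.12,0,0,0,-0.12,0.14,0,0,0,-0.12,0.15,0,0,0,-0.1,0.15,0,0,0,-0.1,0.16,0,0,0,-0.08,0.16,0,0,0,-0.08,0.16,0,0,0,-0.06,0.16,0,0,0,-0.04,0.12,0]'
python3 go.py -32 -32 140
```

```text
clock: 11.25
position: [0.466, 0.0413, 0.1483]
ee_rot: [-2.094, -2.296, 0.048]
force: [-0.4, -0.2, 0.2]
width: 0.005
t 11.25 box mm [-31.4 -33. ] z 148.3 toolY-boxX deg -1.0 F box [-0.4 -0.1] 0.2 w 0.5 tilt -0.9989 j [0.3, 0.41, -0.64, 2.0, 0.3, 0.88, -0.41]
need tool xyz [ 0.02 -0.01  0.21] turn -0.17
```

```bash
python3 -m jog '[0,0,-0.02,0.12,0,0,0,-0.02,0.12,0,0,0,-0.02,0.12,0,0,0,0,0.1,0,0,0,0,0.08,0]'
python3 go.py -35 -32 113
python3 -m jog '[0,0,0,0.08,0,0,0,0,0.06,0,0,0,0,0.06,0,0,0,0,0.06,0]'
python3 go.py -35 -32 113
```

```text
clock: 11.67
position: [0.4613, 0.0412, 0.1237]
ee_rot: [-2.093, -2.294, 0.051]
force: [-1.6, 0.1, 0.8]
width: 0.001
t 11.67 box mm [-36.1 -32.7] z 123.7 toolY-boxX deg -1.0 F box [-1.6  0.3] 0.8 w 0.1 tilt -0.9988 j [0.28, 0.44, -0.62, 2.03, 0.33, 0.82, -0.44]
need tool xyz [0.02 0.04 0.27] turn -0.16
clock: 12.0
position: [0.4609, 0.0413, 0.1125]
ee_rot: [-2.093, -2.295, 0.051]
force: [-11.4, -2.9, 50.9]
width: 0.003
t 12.00 box mm [-36.5 -32.5] z 112.5 toolY-boxX deg -1.0 F box [-11.7  -1.7] 50.9 w 0.3 tilt -0.9988 j [0.27, 0.45, -0.61, 2.04, 0.34, 0.8, -0.45]
need tool xyz [ 0.01  0.04 -0.01] turn -0.16
```

Contact is at tip z ≈ 87.5 mm, which is the shut height, but the 51 N push was firmer than I wanted. Backing off and looking.

```bash
python3 -m jog '[0,0,0,-0.1,0,0,0,0,-0.3,0,0,0,0,-0.8,0,0,0,0,-0.9,0,0,0,0,-0.6,0,0,-0.5,0,-0.1,0,0,-0.8,0,0,0,0,-0.8,0,0,0,0,-0.8,0,0,0,0,-0.4,0,0,0,0,0,0,0,0]'
python3 go.py -45 160 200
python3 - <<'E'
from h import *
from go import *
out=[]
for n,roi in(("scene",(265,170,445,320)),("top",(270,170,420,295))):
    im=get_image(n);cv2.imwrite(f"pics/{n}2.png",im[:,:,::-1])
    print(n,blobs(im,(100,120,40),(125,255,255),roi,100),"red",blobs(im,(0,150,90),(8,255,255),roi))
    u0,v0,u1,v1=roi;out.append(cv2.resize(im[v0:v1,u0:u1,::-1],(400,400*(v1-v0)//(u1-u0)),interpolation=cv2.INTER_CUBIC)[:333])
h=min(o_.shape[0] for o_ in out);cv2.imwrite("pics/c3.png",np.hstack([o_[:h] for o_ in out]))
E
```

```text
clock: 12.92
position: [0.4826, -0.0925, 0.2305]
ee_rot: [-2.088, -2.307, 0.041]
force: [0.2, -0.3, -0.0]
width: 0.007
t 12.92 box mm [ -29.5 -167.8] z 230.5 toolY-boxX deg -0.6 F box [ 0.2 -0.3] -0.0 w 0.6 tilt -0.9992 j [0.57, 0.33, -0.62, 1.85, 0.22, 1.07, -0.04]
need tool xyz [ 8.19 -0.44  0.81] turn -0.09
scene [([366.2, 227.2], 3138, [320, 194, 94, 72])] red [([321.7, 265.2], 63, [318, 261, 9, 9])]
top [([373.7, 235.2], 4657, [337, 194, 72, 85])] red [([296.3, 270.7], 64, [292, 267, 9, 9])]
```

View pics/c3.png

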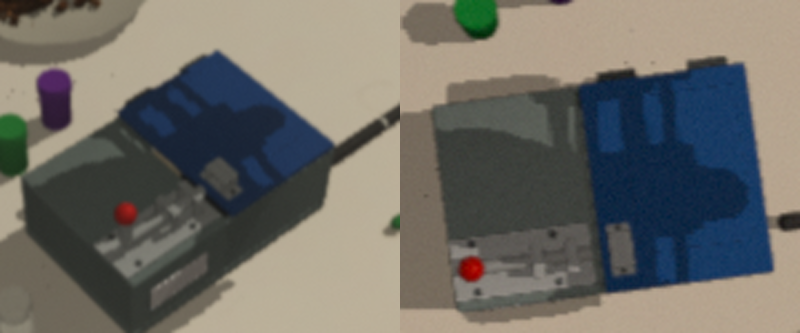

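Both views show the lid flat on the box with the keeper strap beside the bolt. The ball is still at top (296,271), so the bolt is still drawn back. I'll check the lid's corner heights and then go to the bolt.

```bash
python3 - <<'E'
from h import *
from go import *
for k,a,b in(("lidFR",(409.1,270.9),(414.1,237.2)),("lidFL",(347.6,279.1),(367.3,265.6)),("ball",(296.3,270.7),(321.7,265.2))):
    p,e=tri(a,b);print(k,(Rm.T@(p[:2]-o)*1e3).round(1),(p[2]*1e3).round(1),"gap",round(e*1e3,1))
E
python3 -m jog '[0,0.5,0,0,0,0,0.9,-0.05,0,0,0,0.9,-0.05,0,0,0,0.9,-0.05,0,0,0,0.9,-0.05,0,0,0,0.9,-0.05,0,0,0,0.9,-0.05,0,0,0,0.9,-0.05,0,0,0,0.6,-0.05,0,0,0,0.3,0,0,0,0,0,0,0,0]'
python3 go.py -45 155 138
```

```text
lidFR [-73.4 -88.3] 77.2 gap 0.7
lidFL [-72.1  30. ] 84.5 gap 2.3
ball [-45.3 118. ] 131.0 gap 2.1
clock: 13.93
position: [0.4226, 0.2465, 0.2342]
ee_rot: [-2.059, -2.325, 0.028]
force: [0.5, 0.2, 0.6]
width: 0.007
t 13.93 box mm [-52.3 175.6] z 234.2 toolY-boxX deg 0.7 F box [0.5 0.1] 0.6 w 0.6 tilt -0.9992 j [-0.02, 0.35, -0.76, 1.85, 0.23, 1.07, -0.75]
need tool xyz [-0.55  0.27  2.39] turn 0.12
```

Lid corners measure at 77–85 mm, consistent with 80–88 mm when shut, within measurement error. Now I'll descend beside the ball.

```bash
python3 -m jog '[0,-0.4,0.2,0.2,0.1,0,-0.1,0.05,0.5,0,0,0,0,0.5,0,0,0,0,0.5,0,0,0,0,0.2,0,0,0,0,0,0]'
python3 go.py -45 153 138
```

```text
clock: 14.43
position: [0.4301, 0.2295, 0.1549]
ee_rot: [-2.063, -2.323, 0.026]
force: [-1.1, -0.6, 1.3]
width: 0.005
t 14.43 box mm [-46.6 158. ] z 154.9 toolY-boxX deg 0.6 F box [-1.1 -0.5] 1.3 w 0.5 tilt -0.9992 j [-0.04, 0.44, -0.71, 1.95, 0.32, 0.89, -0.79]
need tool xyz [-0.13  0.06  0.42] turn 0.09
```

```bash
python3 -m jog '[0,0,0.03,0.2,0,0,0,0,0.15,0,0,0,0,0.05,0,0,0,0,0,0]'
python3 go.py -45 153 138
python3 - <<'E'
from h import *
im=get_image("scene")[200:320,270:390,::-1];im2=get_image("top")[220:320,250:350,::-1]
cv2.imwrite("pics/c4.png",np.hstack([cv2.resize(i,(400,400),interpolation=cv2.INTER_CUBIC) for i in(im,im2)]))
E
```

```text
clock: 14.77
position: [0.4316, 0.2292, 0.139]
ee_rot: [-2.065, -2.322, 0.024]
force: [-0.6, 0.2, -0.3]
width: 0.004
t 14.77 box mm [-45.2 157.5] z 139.0 toolY-boxX deg 0.5 F box [-0.5  0.2] -0.3 w 0.4 tilt -0.9993 j [-0.05, 0.46, -0.7, 1.97, 0.34, 0.86, -0.81]
need tool xyz [-0.11  0.    0.02] turn 0.08
```

View pics/c4.png

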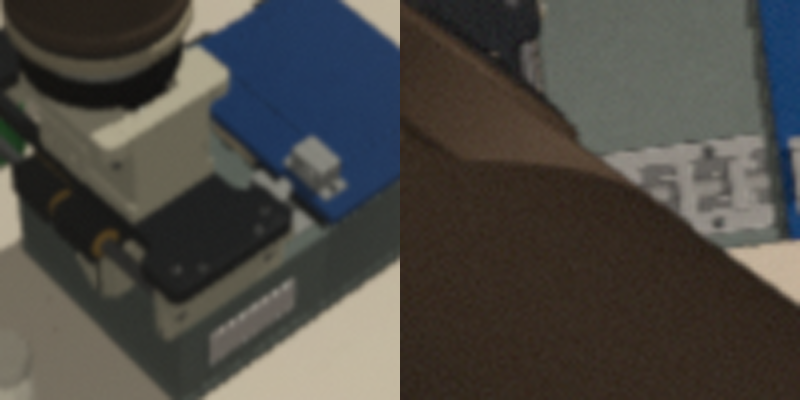

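The gripper occludes the ball, and the keeper is visible on the shut lid. I'll push along -y in small steps, watching the force.

```bash
python3 -m jog '[0,-0.15,0,0,0,0,-0.15,0,0,0,0,-0.15,0,0,0,0,-0.15,0,0,0,0,-0.15,0,0,0,0,-0.15,0,0,0]'
python3 go.py -45 98 138
python3 -m jog '[0,-0.15,0,0,0,0,-0.15,0,0,0,0,-0.12,0,0,0,0,-0.1,0,0,0]'
python3 go.py -45 98 138
```

```text
clock: 15.37
position: [0.4365, 0.1932, 0.1405]
ee_rot: [-2.061, -2.324, 0.016]
force: [-0.9, 2.9, -1.5]
width: 0.004
t 15.37 box mm [-44.2 121.1] z 140.5 toolY-boxX deg 0.6 F box [-0.6  2.9] -1.5 w 0.4 tilt -0.9993 j [0.03, 0.44, -0.7, 2.0, 0.33, 0.85, -0.73]
need tool xyz [-0.58 -0.02  0.05] turn 0.11
clock: 15.7
position: [0.4388, 0.1734, 0.1407]
ee_rot: [-2.058, -2.323, 0.009]
force: [-5.8, 25.1, -4.5]
width: 0.006
t 15.70 box mm [-44.1 101.2] z 140.7 toolY-boxX deg 0.7 F box [-3.  25.6] -4.5 w 0.6 tilt -0.9993 j [0.08, 0.43, -0.71, 2.01, 0.33, 0.84, -0.68]
need tool xyz [-0.08 -0.02  0.07] turn 0.12
```

```bash
python3 -m jog '[0,-0.08,0,0,0,0,-0.08,0,0,0]'; python3 go.py
python3 -m jog '[0,0.1,0,0,0,0,0.4,0,0,0,0,0.5,0,-0.3,0,0,0.3,0,-0.8,0,0,0,0,-0.9,0,0,0,0,-0.9,0,0,0,-0.5,-0.6,0,0,0,-0.9,0,0,0,0,-0.9,0,0,0,0.9,-0.1,0,0,0,0.9,0,0,0,0,0.9,0,0,0,0,0.9,0,0,0,0,0,0,0,0]'
python3 go.py
python3 - <<'E'
from h import *
from go import *
C={}
for n in("scene","top"):
    im=get_image(n);cv2.imwrite(f"pics/{n}3.png",im[:,:,::-1])
    C[n]=im;print(n,blobs(im,(0,150,90),(8,255,255),(270,170,420,295)))
a=cv2.resize(C["scene"][170:320,265:445,::-1],(480,400),interpolation=cv2.INTER_CUBIC)
b=cv2.resize(C["top"][220:300,280:360,::-1],(320,320),interpolation=cv2.INTER_CUBIC)
cv2.imwrite("pics/c5.png",np.hstack([a,cv2.copyMakeBorder(b,0,80,0,0,0)]))
E
```

```text
clock: 15.87
position: [0.4385, 0.1735, 0.1411]
ee_rot: [-2.048, -2.322, -0.005]
force: [-2.0, 15.1, -8.4]
width: 0.011
t 15.87 box mm [-44.4 101.4] z 141.1 toolY-boxX deg 1.0 F box [-0.3 15.2] -8.4 w 1.0 tilt -0.999 j [0.09, 0.43, -0.71, 2.01, 0.32, 0.83, -0.67]
clock: 17.03
position: [0.325, 0.3433, 0.2961]
ee_rot: [-2.084, -2.311, 0.007]
force: [0.1, -0.4, 0.3]
width: 0.006
t 17.03 box mm [-138.7  282.5] z 296.1 toolY-boxX deg -0.3 F box [ 0.1 -0.4] 0.3 w 0.5 tilt -0.9996 j [-0.17, 0.27, -0.89, 1.81, 0.19, 1.17, -1.02]
scene [([336.6, 255.8], 61, [333, 252, 8, 9])]
top [([315.8, 268.0], 62, [312, 264, 9, 9])]
```

View pics/c5.png

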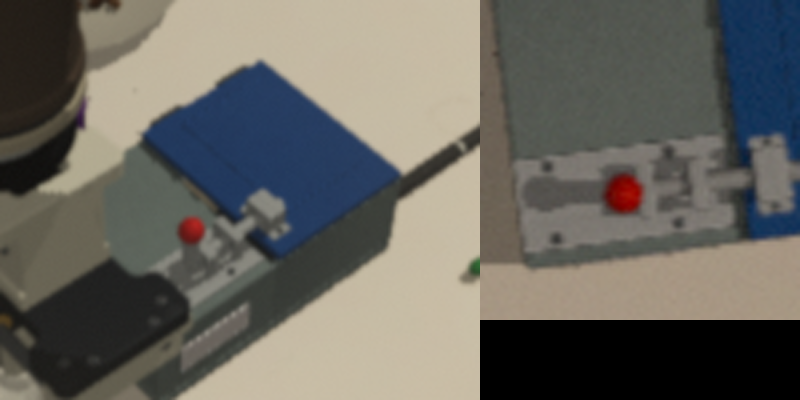

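The bolt passes through the keeper, but I want to check that it's fully home, measuring the ball's travel and how far the tip stands out past the keeper.

```bash
python3 - <<'E'
from h import *
from go import *
for n,a,b in(("top",(296.45,270.7),(315.8,268.0)),("scene",(321.65,265.25),(336.6,255.8))):
    A,B=onz(n,*a,.129),onz(n,*b,.129);print(n,"travel",(Rm.T@(B-A)[:2]*1e3).round(1))
p,e=tri((315.8,268),(336.6,255.8));print("ball",(Rm.T@(p[:2]-o)*1e3).round(1),p[2],e)
# scale check: box deck left edge/right edge of lid on top image
im=cv2.imread("pics/top3.png")
b=cv2.resize(im[235:295,280:380],(800,480),interpolation=cv2.INTER_CUBIC);cv2.imwrite("pics/c6.png",b)
E
```

```text
top travel [  0.2 -34.9]
scene travel [ -0.6 -33.5]
ball [-44.8  83.3] 0.12892514507392167 0.0013111665905758143
```

View pics/c6.png

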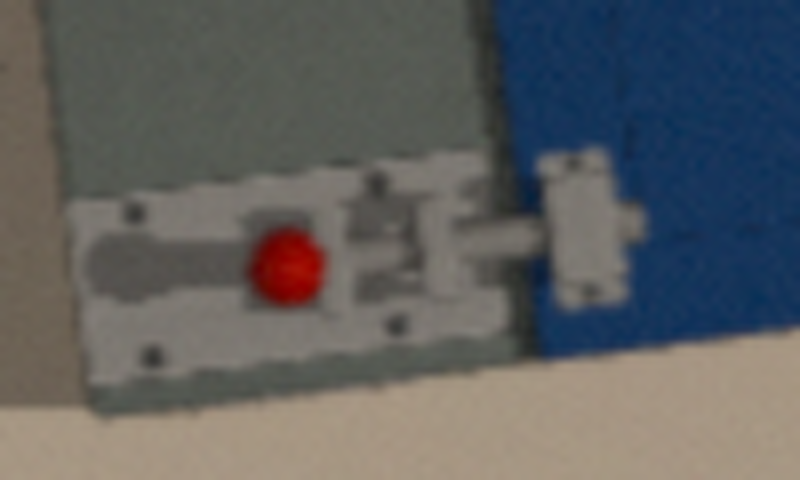

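Tip and keeper agree that the bolt is home. About 25 px, or 5.8 mm, of bolt shows past the keeper (6 mm expected). The tip lies 15 mm from the keeper's centre (14 expected), and the second push met a rigid stop at 15–25 N. The ball's travel in the images is only 34–35 mm, which disagrees, so I'll push once more to test it before taking a final view.

```bash
python3 -m jog '[0,0,-0.9,0,0,0,0,0,0,0]'; python3 go.py -45 130 240
```

```text
clock: 17.3
position: [0.2911, 0.3324, 0.295]
ee_rot: [-2.093, -2.307, 0.018]
force: [-1.3, 0.8, 0.8]
width: 0.006
t 17.30 box mm [-173.6  275.3] z 295.0 toolY-boxX deg -0.7 F box [-1.2  0.9] 0.8 w 0.6 tilt -0.9996 j [-0.16, 0.21, -0.92, 1.87, 0.15, 1.15, -1.03]
need tool xyz [-3.61  3.29  1.24] turn -0.11
```

```bash
python3 -m jog '[0,-0.6,0.6,0,0,0,-0.65,0.65,0,0,0,-0.65,0.65,0,0,0,-0.65,0.65,0.1,0,0,-0.5,0.5,0.3,0,0,0,0,0.3,0,0,0,0,0,0]'; python3 go.py -45 125 140
```

```text
clock: 17.88
position: [0.4308, 0.2041, 0.262]
ee_rot: [-2.111, -2.305, 0.024]
force: [-1.2, 0.3, 0.1]
width: 0.002
t 17.88 box mm [-48.7 132.6] z 262.0 toolY-boxX deg -1.2 F box [-1.2  0.4] 0.1 w 0.2 tilt -0.9998 j [0.1, 0.3, -0.8, 1.84, 0.22, 1.11, -0.69]
need tool xyz [-0.19  0.16  3.05] turn -0.2
```

```bash
python3 -m jog '[0,0,0.05,0.5,-0.2,0,0,0.03,0.6,0,0,0,0,0.6,0,0,0,0,0.6,0,0,0,0,0.4,0,0,0,0,0.1,0,0,0,0,0,0]'; python3 go.py -45 125 138
```

```text
clock: 18.47
position: [0.433, 0.1955, 0.1493]
ee_rot: [-2.102, -2.322, 0.028]
force: [0.3, -0.6, 0.3]
width: 0.001
t 18.47 box mm [-47.4 123.9] z 149.3 toolY-boxX deg -0.5 F box [ 0.2 -0.6] 0.3 w 0.1 tilt -0.9998 j [0.03, 0.43, -0.73, 1.99, 0.36, 0.87, -0.8]
need tool xyz [0.03 0.07 0.28] turn -0.09
```

```bash
python3 -m jog '[0,0,0.03,0.2,0,0,0,0,0.1,0,0,-0.12,0,0,0,0,-0.12,0,0,0,0,-0.12,0,0,0,0,-0.12,0,0,0]'; python3 go.py
python3 -m jog '[0,-0.12,0,0,0,0,-0.12,0,0,0]'; python3 go.py
python3 -m jog '[0,-0.15,0,0,0]'; python3 go.py
```

```text
clock: 18.97
position: [0.438, 0.176, 0.1407]
ee_rot: [-2.103, -2.325, 0.02]
force: [0.3, 0.0, -0.6]
width: 0.002
t 18.97 box mm [-44.6 104. ] z 140.7 toolY-boxX deg -0.5 F box [ 0.3 -0. ] -0.6 w 0.2 tilt -0.9999 j [0.07, 0.43, -0.72, 2.01, 0.38, 0.85, -0.77]
clock: 19.13
position: [0.4383, 0.1734, 0.1417]
ee_rot: [-2.094, -2.324, 0.003]
force: [-3.1, 25.7, -18.4]
width: 0.004
t 19.13 box mm [-44.6 101.3] z 141.7 toolY-boxX deg -0.3 F box [-0.2 25.9] -18.4 w 0.4 tilt -0.9999 j [0.09, 0.43, -0.73, 2.02, 0.37, 0.83, -0.75]
clock: 19.22
position: [0.4383, 0.1732, 0.1422]
ee_rot: [-2.085, -2.324, -0.01]
force: [-2.0, 25.8, -19.6]
width: 0.004
t 19.22 box mm [-44.6 101.1] z 142.2 toolY-boxX deg -0.0 F box [ 0.8 25.9] -19.6 w 0.4 tilt -0.9998 j [0.1, 0.43, -0.74, 2.02, 0.36, 0.83, -0.73]
```

The stop is rigid at the same place (101.2 mm, 26 N), so the bolt is home. Retreating for a final look.

```bash
python3 -m jog '[0,0.1,0,0,0,0,0.4,0,0,0,0,0.3,0,-0.3,0,0,0,0,-0.9,0,0,0,0,-0.9,0,0,0,0,-0.9,0,0,0,0,-0.9,0,0,-0.7,-0.6,0,0,0,-0.7,-0.6,0,0,0,-0.7,-0.6,0,0,0,-0.7,-0.6,0,0,0,-0.9,-0.1,0,0,0,-0.9,0,0,0,0,-0.9,0,0,0,0,-0.9,0,0,0,0,-0.5,0,0,0,0,0,0,0,0]'
python3 go.py
python3 - <<'E'
from h import *
C=[]
for n in("scene","top"):
    im=get_image(n);C.append(im);print(n,blobs(im,(0,150,90),(8,255,255),(270,170,420,295)),blobs(im,(100,120,40),(125,255,255),(210,170,420,320),100))
cv2.imwrite("pics/f.png",np.hstack([C[0][100:360,210:470,::-1],C[1][140:340,200:520,::-1].repeat(1,0) if 0 else cv2.copyMakeBorder(C[1][140:340,200:500,::-1],0,60,0,0,0)]))
E
```

```text
clock: 20.63
position: [0.362, -0.0946, 0.3056]
ee_rot: [-2.087, -2.331, -0.021]
force: [0.6, 0.5, -0.1]
width: 0.006
t 20.63 box mm [-149.6 -156.8] z 305.6 toolY-boxX deg 0.1 F box [0.7 0.4] -0.1 w 0.6 tilt -0.9998 j [0.68, 0.01, -0.54, 2.0, -0.02, 1.14, 0.26]
scene [([336.5, 256.2], 28, [334, 254, 6, 6])] [([366.1, 227.3], 3206, [320, 194, 94, 72]), ([240.9, 280.4], 470, [229, 269, 25, 26])]
top [([315.5, 268.4], 28, [313, 266, 6, 6])] [([373.8, 235.0], 4637, [337, 194, 72, 85]), ([231.5, 233.5], 486, [219, 222, 26, 24])]
```

View pics/f.png

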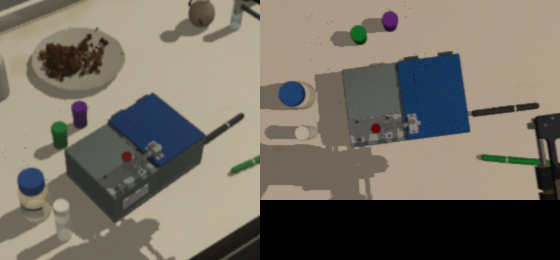

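The final view shows the lid shut, the bolt through the keeper and the marker on the bench. The vial at top (243,272) and the bottle at (231,234) haven't moved, and the gripper is clear.

```bash
python3 -c "
from cell import *
print(sign_off())"
```

```text
the job is handed in; nothing more can be done
None
```

I moved the black marker to the bench right of the box, lowered the blue lid shut at a slow, controlled pace, then pushed the bolt across and handed in at about 21 s. `sign_off()` gave no verdict.

**Last checks**
- **Lid:** it looks flat in both views. Its front corners measured 77 and 85 mm high, where 80 to 88 mm is right, so that is as close as I can measure.
- **Bolt:** about 6 mm of it shows past the keeper, as it should when home. It met a rigid stop at the same place in two separate pushes, at about 26 N.
- **Vial, bottle and look-alikes:** the vial and bottle are where they started, and the green and purple jars look undisturbed.
- **Jars:** both stood upright before the lid closed, but I couldn't see them afterwards.

**What disagreed or was rough**
- **Bolt travel:** the red ball moved only 34 to 35 mm in the images, against the stated 40 mm. I trusted the keeper view and the hard stop over that.
- **Marker:** I let go of it about 5 mm above the bench because the fingertips reached below it. It stayed where I put it.
- **Force on the lid:** the fingertips briefly pressed it with about 51 N once it was already shut, which was firmer than I intended.

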